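Dry-fit a spindle rack and hold its top rail ready

ROBOT

A 6-joint arm with a two-finger parallel gripper is mounted at the origin on the work surface. World frame = base frame: x ahead of the robot, y to its left, z up, the work surface at z = 0. Lengths are in m, angles in degrees, forces in N, time in s.
With the tool pointing down it reaches from about 0.3 to 0.75 m from the base axis. Payload 8.5 kg.
Tool frame: the origin (TCP) lies at the centre of the arm's flange, where the gripper is bolted on; the fingertips stand 173 mm ahead of it and the grasp point (between the pads) lies 155 mm ahead of it (arm.finger_overhang is the distance from the TCP to the fingertips, in m); z points along the fingers, y is the direction in which the jaws open and shut (so a half turn about z gives the same grasp; the last joint's range is limited). The gripper opens to 85 mm and grips with 20 to 120 N. Pads are 22 mm wide; open, the fingers measure 114 mm over their backs; the gripper's body (76 mm by 85 mm) begins 54 mm behind the grasp point. The pads swing forward as they close: fully open they stand 13 mm farther back than shut.
Start: joints at [62.321, 21.807, 74.336, -0, 83.858, -12.336], TCP at [0.146, 0.53, 0.405] pointing down, gripper open.
Joint ranges: [-178.18, 178.18], [-50.72, 133.34], [12.68, 142.11], [-81.47, 261.47], [9.98, 163.14], [-165.26, 165.26]. Speed limits (degrees/s): [136.94, 136.94, 180, 180, 180, 180].

INTERFACE

Orientations are given as [roll, pitch, yaw] about the fixed x, y, z axes, in that order (R = Rz(yaw) Ry(pitch) Rx(roll)).
In Python, from plant import arm gives the robot as it stands.
- The arm moves only by the tool jog_arm, never from a script. Its argument "series" is a list of rows, each a list of 5 numbers: the closure, from -1 (fully open) to 1 (shut), so that 0 is half open, then the shift along the world's x, y, z in mm, then the turn about the world's z in rad. In form: [[gripper, x, y, z, turn], ...]. A call has 1 to 10 rows; each row shifts and turns the commanded pose from where the row before left it; what a row does not reach is not made up. A row lasts 1/8 s, in which the tool goes at most 62.5 mm and 10.7 degrees, less where a joint would pass 70% of its speed; a pose out of reach is approached as far as the arm can. A call with a gripper value outside its range is refused whole. The fingers move at their own pace and stop on an object; "squeeze" is the grip in N (left out, the last holds). Time passes only in rows, so rows that do not move let the fingers close. It gives the time, the measured TCP pose, the force and the opening at its end, in the units of the state.
- arm.state(): the state, without advancing time (a new reading comes with each control period).
- arm.camera(name): name is "scene" or "top" or "wrist"; returns the picture (420x560x3 uint8, blue, green, red); there is no depth.
- arm.camera_params(name): a dict with "K" (3x3 intrinsics, pixels), "dist_coeffs" ([k1, k2, p1, p2, k3] as OpenCV has them; the pictures are not rectified), "position" and "attitude" of the camera in the world; the wrist camera has in their place "hand_eye" (4x4, takes a point from camera to tool coordinates, whose origin is the TCP and whose axes are the flange's). Camera axes: x right, y down, z forward; pixel columns grow to the right and rows downward; lengths in m; the calibration is good to about 2 mm. A picture is of the moment at which its call begins: read the wrist's pose just before it. camera_params takes no time and is no camera call.
- arm.close_job(): hands the job in, once; it reports no verdict.
The state is a dict: "t": time; "joints": joint angles; "qd": joint speeds; "tau": joint torques, N m; "position": TCP position; "tcp_rot": TCP orientation; "force": force on the tool from outside, world axes, zero at the start; "wrist_torque": the same for the moment, N m; "gripper_width": finger opening in m.
Only numpy, scipy, OpenCV 4.12 (cv2) and the standard library are available. Lean on these libraries where they do the work, as an engineer would, in place of code of your own. Each camera call takes 0.05 s, during which the arm holds its last target. There are 200 camera calls.

TASK

Sort the two loose spindles by length: stand each fully home in the empty hole of the bottom rail whose fixed spindles are the same length, and let go. Then pick up the drilled top rail, lift it over the dark board standing on edge, and finish still holding it level and still about a centimetre above the tips of the long spindles, each hole centred over its spindle and nothing touching, ready for the glue to be brushed on. Do not bump the board with the parts or disturb the small things lying close around the work (offcut, plug, shim, sanding block).

Things in the scene. Friction and masses are not known exactly. Their poses are not given: they have to be found in the camera images.
- spindle_long_mid (a point): The long loose spindle: plain dark-wood round dowel, 18 mm across, 100 mm long, loose and standing upright on the bench. This point is its centre, half-way up (50 mm from either end).
- spindle_short_mid (a point): The short loose spindle: the same dowel, 18 mm across but 70 mm long, standing upright on the bench. This point is its centre, half-way up (35 mm from either end).
- rail_long_hole (a point): Mouth centre of the one empty hole in the long-spindle bottom rail, 40 mm above the bench, 21.5 mm across and 30 mm deep, opening upward. The rail is a brown wooden block fixed to the bench, 50 (its x) x 200 (its y) x 40 mm high; its three spindle places stand 65 mm apart along y. The empty one is at its +y end; two fixed long spindles (same dark dowel) stand in the others and rise 70 mm above the rail. So does the loose one when home.
- rail_short_hole (a point): Mouth centre of the one empty hole in the short-spindle bottom rail, a like block fixed to the bench (50 x 200 x 40 mm high, same hole: 21.5 mm across, 30 mm deep, mouth 40 mm above the bench). Its empty hole is at its -y end; the two fixed spindles in it are short ones and rise 40 mm above the rail.
- rail_long_top (a point): Tip centre of the middle fixed spindle of the long-spindle rail, 110 mm above the bench. x is across that rail, y along its row of spindles, z up.
- rail_long_end (a point): In the long-spindle rail: the point 65 mm along +y from the middle spindle, at tip height (110 mm above the bench), where the tip of the loose long spindle comes to be.
- rail_long_end2 (a point): In the long-spindle rail: tip centre of the fixed end spindle, 65 mm along -y from the middle one.
- top_rail_mid (a point): Centre (half-way up, in the middle hole) of the top rail: loose brown wooden strip 50 (its x) x 200 (its y) x 24 mm thick, about 0.14 kg, with three 28 mm through holes in a line along y, in the middle and 65 mm to either side. It lies flat across two fixed battens 30 mm high (each 22 mm wide, crossing under it 70 mm either side of its middle, so its middle is free below). It is alike both ways round; z up.
- top_rail_end (a point): Centre (half-way up) of the top rail's hole on its +y side.
- top_rail_end2 (a point): Centre (half-way up) of the top rail's hole on its -y side.
- fence_top (a point): Middle of the top of the dark board that is fixed on edge to the bench between the loose parts and the bottom rails: 420 mm long (its x), 36 mm thick (its y), 90 mm high.
- offcut: Bystander, not part of the job: flat wood offcut 45 x 70 x 20 mm. Origin at the middle of its underside.
- plug: Bystander, not part of the job: stubby wooden plug 32 mm across, 35 mm tall, stands upright (not a spindle). Origin at the middle of its underside.
- shim: Bystander, not part of the job: dark wood shim 30 x 60 x 12 mm, lying between the bottom rails. Origin at the middle of its underside.
- sander: Bystander, not part of the job: cork sanding block 65 x 110 x 28 mm. Origin at the middle of its underside.
Not all that is in view belongs to the job. What is shaped like the part that bears rail_short_hole but turquoise is not meant.

How it is judged (in metres and radians):
On the way, in this order (a step that is already met when the one before it is completed fails the run):
1. both loose spindles stand fully home in the rails of their own length, let go (horizontal distance between spindle_long_mid and rail_long_hole below 0.007 m and z of spindle_long_mid in the frame of rail_long_hole below 0.026 m and angle between each of spindle_long_mid, spindle_short_mid's own z axis and vertical below 0.12 rad and contact force between the fingers and spindle_long below 0.1 N and horizontal distance between spindle_short_mid and rail_short_hole below 0.007 m and z of spindle_short_mid in the frame of rail_short_hole below 0.011 m and contact force between the fingers and spindle_short below 0.1 N), for 0.2 s.
2. the top rail passes above the board on edge (y of top_rail_mid in the frame of fence_top between -0.09 and 0.09 m and z of top_rail_mid in the frame of fence_top above 0.012 m and x of top_rail_mid in the frame of fence_top between -0.21 and 0.21 m), for 0.02 s.
At the end, for the whole second after the job is handed in: Spindles home in their own rails (7 mm sideways, 6 mm short of bottom, 0.12 rad), free of the fingers; top rail gripped, still, level (0.1 rad), underside 3-22 mm above the long tips, middle hole within 5 mm and end holes 6 mm of the spindle axes, touching no rail, spindle or board (all of step 1 and horizontal distance between top_rail_mid and rail_long_top below 0.005 m and ((horizontal distance between top_rail_end and rail_long_end below 0.006 m and horizontal distance between top_rail_end2 and rail_long_end2 below 0.006 m) or (horizontal distance between top_rail_end and rail_long_end2 below 0.006 m and horizontal distance between top_rail_end2 and rail_long_end below 0.006 m)) and z of top_rail_mid in the frame of rail_long_top between 0.015 and 0.034 m and angle between top_rail_mid's own z axis and vertical below 0.1 rad and contact force between the fingers and top_rail above 0.5 N and contact force between top_rail and rail_long below 0.05 N and contact force between top_rail and spindle_long below 0.05 N and contact force between top_rail and fence below 0.05 N and linear speed of top_rail below 0.02 m/s); the arm keeps its last pose, push and grip.
It fails at once if a bystander is pushed more than 20 mm (distance of any of offcut, plug, shim, sander from where it was at the start of the episode above 0.02 m).
It fails at once if the board on edge is bumped by a carried part (contact force between fence and top_rail above 3 N or contact force between fence and spindle_long above 3 N or contact force between fence and spindle_short above 3 N).
It also fails if it takes over 72 s, if anything falls off the work surface, if the arm or the gripper's body presses on something with over 40 N, if the wrist force passes 120 N, or if a joint passes its speed limit or range.

## Working session

There is one attempt and no reset: what is moved stays moved. The work goes in short steps, Python scripts to look and compute and a tool call to move; the robot and the scene stay as the last step left them, time stands still between calls to the robot, and variables do not carry over. Pictures are saved under pics/ and viewed, about 8 in all and at most 12, crops included, and the job is handed in when it is done.

Besides the shell and the picture viewer there is one more tool, called after ">>>" in YAML: its name, and indented under it one key for each argument. jog_arm: Moves the arm, as the interface text tells. Its arguments: {"type":"object","properties":{"series":{"type":"array","items":{"type":"array","items":{"type":"number"}}},"squeeze":{"type":"number"}},"required":["series"]}

```bash
mkdir -p pics; ls; cat > h.py <<'E'
import numpy as np, cv2
from scipy.spatial.transform import Rotation as R
from plant import arm
def cam(name):
    s=arm.state(); im=arm.camera(name); p=arm.camera_params(name)
    K=np.array(p["K"],float); d=np.array(p["dist_coeffs"],float)
    if name=="wrist":
        T=np.eye(4); T[:3,:3]=rot(s["tcp_rot"]); T[:3,3]=s["position"]
        T=T@np.array(p["hand_eye"])
        return im,K,d,T[:3,:3],T[:3,3]
    return im,K,d,rot(p["attitude"]),np.array(p["position"],float)
def rot(a):
    a=np.array(a,float)
    return a if a.shape==(3,3) else R.from_euler('xyz',a,degrees=True).as_matrix()
def ray(c,uv):
    _,K,d,Rm,o=c
    n=cv2.undistortPoints(np.array(uv,float).reshape(-1,1,2),K,d)[:,0]
    v=np.c_[n,np.ones(len(n))]@Rm.T
    return o,v
def onz(c,uv,z):
    o,v=ray(c,uv); return o+v*((z-o[2])/v[:,2])[:,None]
def tri(c1,u1,c2,u2):
    A=np.zeros((3,3));b=np.zeros(3)
    for c,u in((c1,u1),(c2,u2)):
        o,v=ray(c,[u]);v=v[0]/np.linalg.norm(v[0]);P=np.eye(3)-np.outer(v,v);A+=P;b+=P@o
    return np.linalg.solve(A,b)
def proj(c,P):
    _,K,d,Rm,o=c
    return cv2.projectPoints(np.array(P,float).reshape(-1,1,3),cv2.Rodrigues(Rm.T)[0],-Rm.T@o,K,d)[0][:,0]
E
python3 - <<'E'
from h import *
for n in("scene","top","wrist"):
    p=arm.camera_params(n);print(n,{k:np.round(v,3).tolist() for k,v in p.items() if k!="dist_coeffs"})
    cv2.imwrite(f"pics/{n}0.png",arm.camera(n))
s=arm.state();print(s["t"],s["position"],s["tcp_rot"],s["gripper_width"])
E
```

```text
pics
scene {'K': [[449.819, 0.0, 277.694], [0.0, 449.819, 207.59], [0.0, 0.0, 1.0]], 'position': [1.247, -0.317, 0.695], 'attitude': [-125.661, -0.72, 66.242]}
top {'K': [[481.922, 0.0, 282.958], [0.0, 481.922, 206.524], [0.0, 0.0, 1.0]], 'position': [0.259, 0.044, 1.182], 'attitude': [-167.754, 0.156, -93.44]}
wrist {'K': [[290.057, 0.0, 283.488], [0.0, 290.057, 204.001], [0.0, 0.0, 1.0]], 'hand_eye': [[0.0, -0.965, -0.26, 0.066], [1.0, 0.0, 0.0, -0.0], [-0.0, -0.26, 0.965, 0.03], [0.0, 0.0, 0.0, 1.0]]}
0.15 [0.14553926 0.53036393 0.40424765] [-1.79936220e+02 -1.26785032e-02  1.64654852e+02] 0.08549874684672772
```

View pics/top0.png

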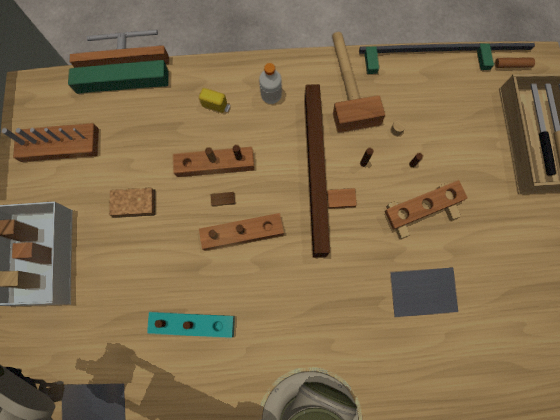

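View pics/scene0.png

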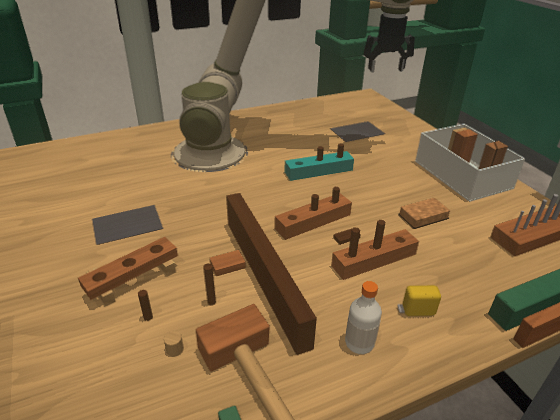

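Candidates: loose long spindle, top (367,157) / scene (209,285); loose short spindle, top (416,160) / scene (146,305); neither is the plug (398,129). Long rail at top (213,160) and short rail at (241,231); the turquoise rail at (190,325) is a decoy. The top rail is at (427,205), with the mallet head, offcut and holder block as look-alikes. One close crop will check this.

```bash
python3 - <<'E'
from h import *
T=cam("top");S=cam("scene")
def blobs(im,box,th,amin,amax):
    x0,y0,x1,y1=box
    g=cv2.GaussianBlur(im,(3,3),0).max(2)[y0:y1,x0:x1]
    n,l,st,c=cv2.connectedComponentsWithStats((g<th).astype(np.uint8))
    for i in range(1,n):
        if amin<=st[i,4]<=amax: print("  c",np.round(c[i]+[x0,y0],1),"bb",st[i,:4]+[x0,y0,0,0],st[i,4])
print("top");blobs(T[0],(165,135,480,255),60,15,1500)
print("scene");blobs(S[0],(70,180,430,330),55,15,1500)
a=cv2.resize(T[0][95:250,165:480],None,fx=2.5,fy=2.5,interpolation=cv2.INTER_CUBIC)
cv2.imwrite("pics/crop1.png",a[:, :800])
E
```

```text
top
  c [311.9 201.7] bb [307 135  21 120] 306
  c [237.8 154.7] bb [234 150   8  10] 55
  c [365.3 158.7] bb [361 152  10  14] 83
  c [211.5 157.1] bb [208 154   7   8] 35
  c [414.  161.8] bb [410 157   9  10] 57
scene
  c [272.2 287.8] bb [265 277  14  22] 105
  c [284.3 312.9] bb [274 298  24  32] 275
```

View pics/crop1.png

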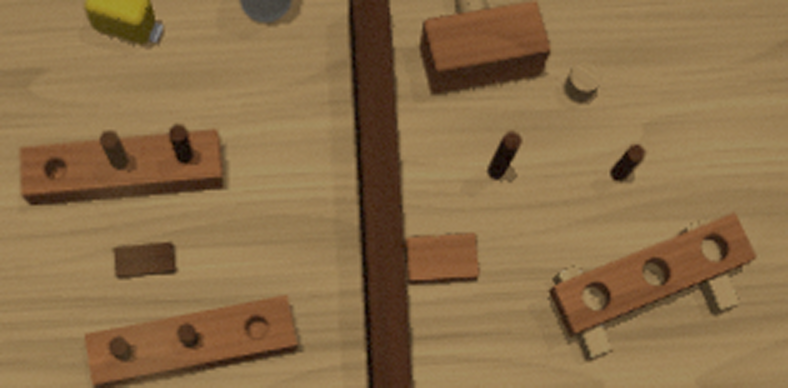

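```bash
python3 - <<'E'
from h import *
T=cam("top");S=cam("scene")
P={"long_tip":((370.6,149.8),(209,266),.1),"short_tip":((419.8,155.4),(144,292),.07),
"LRhole":((187.4,162.2),(400,240),.04),"LRfix_mid":((208.6,149),(379,223),.11),"LRfix_end":((236.6,147),(354,231),.11),
"SRhole":((267.8,225.4),(293,216),.04),"TR+":((403.4,213.4),(157,249),.054),"TRm":((427,203.4),(129,262),.054),"TR-":((450.6,193.8),(98,275),.054),
"SRfix_mid":((240.4,228.2),(315,196),.08),"SRfix_end":((212.6,234),(336,189),.08)}
for k,(a,b,z) in P.items():
    print(k,"tri",tri(T,a,S,b).round(3),"top@z",onz(T,[a],z)[0].round(4),"scene@z",onz(S,[b],z)[0].round(4))
print("plug",onz(T,[(398,128)],.035)[0].round(3),"fence ends",onz(T,[(314,86),(321,254)],.09).round(3).tolist())
print("offcut",onz(T,[(342,198)],.02)[0].round(3),"long base",onz(T,[(363.4,164.2)],0)[0].round(3),"shim",onz(T,[(223,199)],.01)[0].round(3),"sander",onz(T,[(132,201)],.028)[0].round(3))
print("mallet",onz(T,[(335,107),(385,125)],.05).round(3).tolist())
E
```

```text
long_tip tri [ 0.618 -0.179  0.103] top@z [ 0.6184 -0.183   0.1   ] scene@z [ 0.6166 -0.1752  0.1   ]
short_tip tri [ 0.607 -0.305  0.073] top@z [ 0.6076 -0.3094  0.07  ] scene@z [ 0.606  -0.3017  0.07  ]
LRhole tri [0.636 0.266 0.036] top@z [0.6339 0.2632 0.04  ] scene@z [0.6401 0.2649 0.04  ]
LRfix_mid tri [0.64  0.198 0.109] top@z [0.6401 0.1991 0.11  ] scene@z [0.6402 0.1954 0.11  ]
LRfix_end tri [0.641 0.133 0.108] top@z [0.6408 0.133  0.11  ] scene@z [0.6429 0.1312 0.11  ]
SRhole tri [0.463 0.074 0.042] top@z [0.4624 0.0714 0.04  ] scene@z [0.4621 0.0783 0.04  ]
TR+ tri [ 0.47  -0.254  0.052] top@z [ 0.4691 -0.2561  0.054 ] scene@z [ 0.4729 -0.2523  0.054 ]
TRm tri [ 0.49  -0.316  0.054] top@z [ 0.4901 -0.3171  0.054 ] scene@z [ 0.4915 -0.3146  0.054 ]
TR- tri [ 0.51  -0.378  0.057] top@z [ 0.5105 -0.3793  0.054 ] scene@z [ 0.5066 -0.3786  0.054 ]
SRfix_mid tri [0.454 0.137 0.078] top@z [0.4525 0.1343 0.08  ] scene@z [0.4572 0.1386 0.08  ]
SRfix_end tri [0.444 0.202 0.076] top@z [0.4427 0.1995 0.08  ] scene@z [0.4498 0.2015 0.08  ]
plug [ 0.695 -0.273  0.035] fence ends [[0.796, -0.062, 0.09], [0.38, -0.047, 0.09]]
offcut [ 0.524 -0.116  0.02 ] long base [ 0.614 -0.181  0.   ] shim [0.541 0.181 0.01 ] sander [0.546 0.407 0.028]
mallet [[0.754, -0.115, 0.05], [0.699, -0.237, 0.05]]
```

>>> jog_arm:
  series:
    - [-1,49,-29,0,-0.1303]
    - [-1,49,-29,0,-0.1303]
    - [-1,49,-29,0,-0.1303]
    - [-1,49,-29,0,-0.1303]
    - [-1,49,-29,0,-0.1303]
    - [-1,49,-29,0,-0.1303]
    - [-1,49,-29,0,-0.1303]
    - [-1,49,-29,0,-0.1303]
    - [-1,49,-29,0,-0.1303]
    - [-1,49,-29,0,-0.1303]

```text
t: 1.6
position: [0.637, 0.2392, 0.4047]
tcp_rot: [-180.0, -0.0, 89.7]
force: [0.1, 0.6, -0.2]
gripper_width: 0.0853
```

>>> jog_arm:
  series:
    - [-1,0,0,0,0]
    - [-1,0,0,0,0]

```text
t: 1.85
position: [0.6353, 0.2406, 0.4045]
tcp_rot: [-180.0, -0.0, 90.0]
force: [-0.7, 0.3, -0.6]
gripper_width: 0.0853
```

```bash
cat > w.py <<'E'
from h import *
import sys
W=cam("wrist"); s=arm.state(); np.savez("pics/"+sys.argv[1]+".npz",im=W[0],K=W[1],d=W[2],R=W[3],o=W[4])
cv2.imwrite(f"pics/{sys.argv[1]}.png",W[0]); print(s["t"],s["position"].round(4) if hasattr(s["position"],"round") else s["position"],s["tcp_rot"],s["force"],s["gripper_width"])
E
python3 w.py w1; python3 -c "
from h import *
d=np.load('pics/w1.npz');W=(d['im'],d['K'],d['d'],d['R'],d['o'])
print(proj(W,[[.637,.265,.04],[.640,.1975,.11],[.641,.132,.11],[.463,.074,.04]]).round(1).tolist())"
```

```text
1.9 [0.6348 0.2411 0.4049] [-1.79984137e+02 -1.18225012e-02  9.00897945e+01] [0.20003751 0.10829159 1.08306327] 0.0857262475428528
[[285.4, 162.9], [288.6, 240.9], [289.2, 299.5], [154.6, 306.5]]
```

View pics/w1.png

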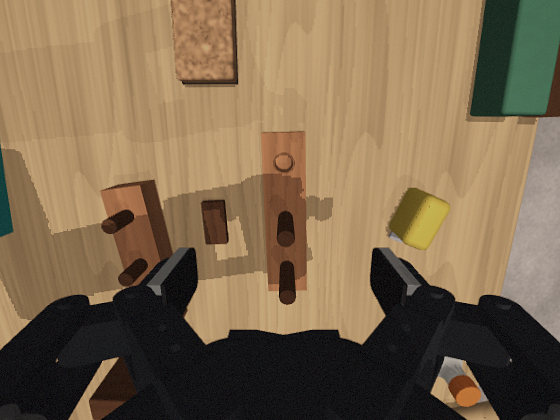

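Wrist view: hole mouth at (284,162), long tips at about (287,237) and (288,297), all within 2-3 px of what the two fixed views predict. I'll refine the hole, then go on to the loose parts.

```bash
python3 - <<'E'
from h import *
d=np.load('pics/w1.npz');W=(d['im'],d['K'],d['d'],d['R'],d['o'])
im=d['im']
g=cv2.resize(im[140:185,255:315],None,fx=6,fy=6,interpolation=cv2.INTER_CUBIC)
b=cv2.resize(im[205:310,265:310],None,fx=3,fy=3,interpolation=cv2.INTER_CUBIC)
c=np.zeros((320,520,3),np.uint8);c[:270,:360]=g;c[:315,370:505]=b
cv2.imwrite("pics/crop2.png",c)
print(onz(W,[(284.3,162)],.04),onz(W,[(263,162),(306,162)],.04))
E
```

```text
[[0.63577233 0.26603169 0.04      ]] [[0.6112746  0.26600622 0.04      ]
 [0.66072877 0.26607374 0.04      ]]
```

View pics/crop2.png

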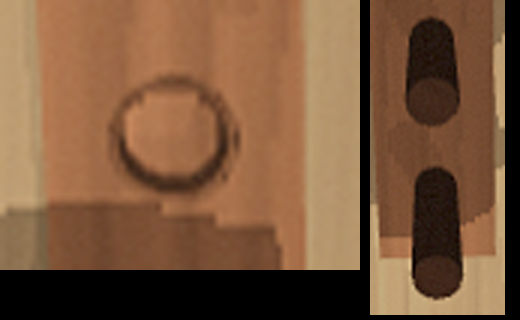

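>>> jog_arm:
  series:
    - [-1,0,-40,0,0]
    - [-1,0,-50,0,0]
    - [-1,0,-50,0,0]
    - [-1,0,-50,0,0]
    - [-1,0,-50,0,0]
    - [-1,0,-50,0,0]
    - [-1,0,-50,0,0]
    - [-1,-10,-40,0,0]
    - [-1,-10,-40,0,0]
    - [-1,0,0,0,0]

```text
t: 3.15
position: [0.6147, -0.1806, 0.4052]
tcp_rot: [180.0, 0.0, 89.9]
force: [0.2, -0.1, 0.1]
gripper_width: 0.0852
```

```bash
python3 w.py w2; python3 -c "
from h import *
d=np.load('pics/w2.npz');W=(d['im'],d['K'],d['d'],d['R'],d['o'])
print(proj(W,[[.618,-.179,.1],[.607,-.305,.07],[.47,-.254,.054],[.49,-.316,.054],[.51,-.378,.054]]).round(1).tolist())"
```

```text
3.2 [ 0.6151 -0.1792  0.4052] [ 1.79974711e+02 -5.27154988e-03  9.00004746e+01] [-0.03703799  0.47059154 -0.59007478] 0.0854468942694434
[[286.9, 193.7], [277.1, 291.2], [163.0, 246.1], [184.4, 291.8], [204.1, 333.3]]
```

View pics/w2.png

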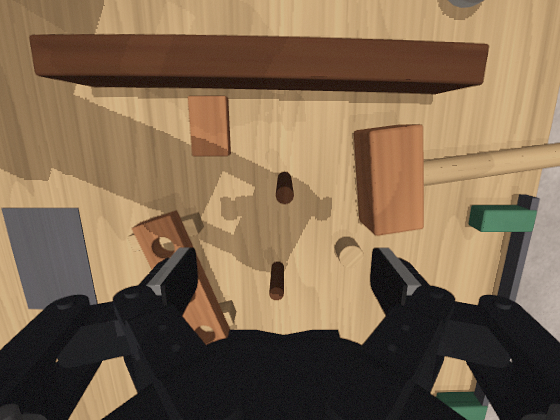

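Wrist view agrees: board, offcut (209,126), long tip (286,195), short tip (277,293), plug (349,251) and top rail holes (163,246), (205,332). Now gripping the long spindle.

>>> jog_arm:
  series:
    - [-1,2,0,-20,0]
    - [-1,0,0,-25,0]
    - [-1,0,0,-25,0]
    - [-1,0,0,-25,0]
    - [-1,0,0,-25,0]
    - [-1,0,0,-25,0]
    - [-1,0,0,-20,0]
    - [-1,0,0,-15,0]
    - [-1,0,0,0,0]
  squeeze: 40

```text
t: 4.32
position: [0.6176, -0.1785, 0.2241]
tcp_rot: [-179.9, -0.0, 90.1]
force: [0.5, -0.5, -0.2]
gripper_width: 0.0856
```

>>> jog_arm:
  series:
    - [1,0,0,0,0]
    - [1,0,0,0,0]
    - [1,0,0,0,0]
    - [1,0,0,0,0]
    - [1,0,0,0,0]
    - [1,0,0,0,0]
    - [1,0,0,0,0]
    - [1,0,0,0,0]

```text
t: 5.32
position: [0.6175, -0.1796, 0.2249]
tcp_rot: [180.0, 0.0, 90.0]
force: [-0.2, -0.6, 2.3]
gripper_width: 0.0172
```

>>> jog_arm:
  series:
    - [1,0,0,10,0]
    - [1,0,0,20,0]
    - [1,0,0,30,0]
    - [1,0,0,30,0]
    - [1,0,0,30,0]
    - [1,0,0,30,0]
    - [1,0,0,0,0]

```text
t: 6.2
position: [0.6174, -0.1795, 0.3775]
tcp_rot: [179.7, 0.1, 90.0]
force: [-0.1, -0.3, -0.9]
gripper_width: 0.0168
```

```bash
python3 w.py w3; python3 - <<'E'
from h import *
im=cv2.imread('pics/w3.png')
cv2.imwrite('pics/crop3.png',cv2.resize(im[200:345,220:350],None,fx=4,fy=4,interpolation=cv2.INTER_CUBIC))
d=np.load('pics/w1.npz');W=(d['im'],d['K'],d['d'],d['R'],d['o'])
print(onz(W,[(286,238.3),(287.3,297.3)],.11).round(4).tolist())
E
```

```text
6.25 [ 0.6174 -0.1795  0.3755] [1.79914329e+02 3.83722142e-02 9.00019253e+01] [-0.84090715  0.61161151 -1.56668507] 0.016929865386918905
[[0.6374, 0.2002, 0.11], [0.639, 0.1347, 0.11]]
```

View pics/crop3.png

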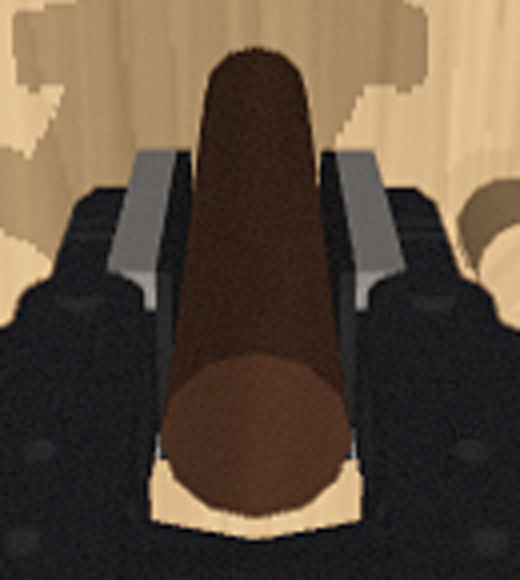

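```bash
python3 - <<'E'
from h import *
d=np.load('pics/w3.npz');W=(d['im'],d['K'],d['d'],d['R'],d['o'])
for z in(.247,.2505,.254): print(z,onz(W,[(284.25,309.25)],z).round(4).tolist(), "radius pix", onz(W,[(260.5,309),(307.7,309)],z)[:,0].ptp() if hasattr(np.ndarray,'ptp') else np.diff(onz(W,[(260.5,309),(307.7,309)],z)[:,0]))
for z in (.147,.1505,.154): print(onz(W,[(284,212)],z).round(4).tolist())
d=np.load('pics/w1.npz');W=(d['im'],d['K'],d['d'],d['R'],d['o'])
print(onz(W,[(284,162.2)],.04).round(4))
E
```

```text
Traceback (most recent call last):
AttributeError: `ptp` was removed from the ndarray class in NumPy 2.0. Use np.ptp(arr, ...) instead.
```

```bash
python3 - <<'E'
from h import *
d=np.load('pics/w3.npz');W=(d['im'],d['K'],d['d'],d['R'],d['o'])
for z in(.247,.2505,.254): print(z,onz(W,[(284.25,309.25)],z).round(4).tolist(), "dia", np.diff(onz(W,[(260.5,309),(307.7,309)],z)[:,0]))
for z in (.147,.1505,.154): print("bottom far edge",onz(W,[(284,212)],z).round(4).tolist())
d=np.load('pics/w1.npz');W=(d['im'],d['K'],d['d'],d['R'],d['o'])
print(onz(W,[(284,162.2)],.04).round(4))
E
```

```text
0.247 [[0.6182, -0.1849, 0.247]] dia [0.01884297]
0.2505 [[0.6182, -0.1824, 0.2505]] dia [0.01818515]
0.254 [[0.6182, -0.18, 0.254]] dia [0.01752733]
bottom far edge [[0.6188, -0.1746, 0.147]]
bottom far edge [[0.6187, -0.1735, 0.1505]]
bottom far edge [[0.6187, -0.1724, 0.154]]
[[0.6354 0.2658 0.04  ]]
```

>>> jog_arm:
  series:
    - [1,0,28,0,0]
    - [1,2,50,0,0]
    - [1,2,50,0,0]
    - [1,2,50,0,0]
    - [1,2,50,0,0]
    - [1,2,50,0,0]
    - [1,2,50,0,0]
    - [1,2,50,0,0]
    - [1,2,40,0,0]
    - [1,3.6,30,0,0]

```text
t: 7.5
position: [0.6369, 0.2703, 0.373]
tcp_rot: [-179.8, 0.0, 90.1]
force: [0.3, 0.2, -0.2]
gripper_width: 0.0171
```

>>> jog_arm:
  series:
    - [1,0,0,0,0]
    - [1,0,0,-15,0]
    - [1,0,0,-30,0]
    - [1,0,0,-25,0]
    - [1,0,0,-15,0]
    - [1,0,0,-10,0]
    - [1,0,0,0,0]
    - [1,0,0,0,0]

```text
t: 8.5
position: [0.6373, 0.2684, 0.2806]
tcp_rot: [179.9, -0.0, 90.0]
force: [-0.2, 0.1, 0.1]
gripper_width: 0.017
```

```bash
python3 w.py w4; python3 - <<'E'
from h import *
im=cv2.imread('pics/w4.png')
cv2.imwrite('pics/crop4.png',cv2.resize(im[130:340,210:360],None,fx=2.8,fy=2.8,interpolation=cv2.INTER_CUBIC))
E
```

```text
8.55 [0.6372 0.2684 0.2807] [ 1.79904528e+02 -2.22207763e-02  8.99992873e+01] [ 0.04799321 -0.11353118 -0.04391319] 0.01691070030124507
```

View pics/crop4.png

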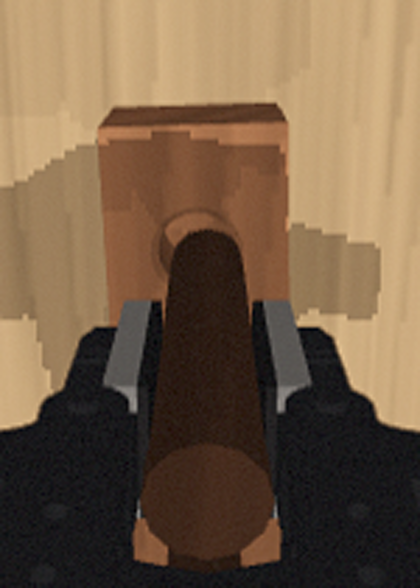

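```bash
python3 - <<'E'
from h import *
d=np.load('pics/w4.npz');W=(d['im'],d['K'],d['d'],d['R'],d['o'])
f=lambda u,v:(210+u/2.8,130+v/2.8)
print("hole top edge",onz(W,[f(195,207)],.04).round(4),"L/R",onz(W,[f(152,250),f(239,235)],.04).round(4).tolist())
print("rail L/R",onz(W,[f(103,210),f(287,210)],.04).round(4).tolist(),"rail end", onz(W,[f(195,125)],.04).round(4))
print("bottom far edge",onz(W,[f(207,231)],.0557).round(4),"tip",onz(W,[f(207,502)],.1557).round(4))
E
```

```text
hole top edge [[0.6346 0.2772 0.04  ]] L/R [[0.6229, 0.2651, 0.04], [0.6465, 0.2693, 0.04]]
rail L/R [[0.6099, 0.2764, 0.04], [0.6594, 0.2764, 0.04]] rail end [[0.6347 0.2994 0.04  ]]
bottom far edge [[0.6378 0.2752 0.0557]] tip [[0.6375 0.2672 0.1557]]
```

>>> jog_arm:
  series:
    - [1,-3,0,0,0]
    - [1,0,0,0,0]
    - [1,0,0,-8,0]
    - [1,0,0,-8,0]
    - [1,0,0,-5,0]
    - [1,0,0,0,0]

```text
t: 9.3
position: [0.6343, 0.2679, 0.2579]
tcp_rot: [-180.0, 0.1, 90.0]
force: [1.1, -2.2, -1.1]
gripper_width: 0.0171
```

>>> jog_arm:
  series:
    - [1,0,-0.5,-6,0]
    - [1,0,0,-6,0]
    - [1,0,0,-6,0]
    - [1,0,0,-3,0]
    - [1,0,0,0,0]

```text
t: 9.93
position: [0.6343, 0.2677, 0.2371]
tcp_rot: [-180.0, 0.0, 90.0]
force: [3.6, -3.8, -1.2]
gripper_width: 0.017
```

>>> jog_arm:
  series:
    - [1,0,0,-1.5,0]
    - [1,0,0,0,0]
    - [0.3,0,0,0,0]
    - [0,0,0,0,0]
    - [-1,0,0,0,0]
    - [-1,0,0,0,0]
    - [-1,0,0,0,0]

```text
t: 10.8
position: [0.6341, 0.2679, 0.2362]
tcp_rot: [-180.0, -0.0, 90.0]
force: [-0.3, 0.3, -0.0]
gripper_width: 0.0855
```

>>> jog_arm:
  series:
    - [-1,0,0,20,0]
    - [-1,0,0,40,0]
    - [-1,0,0,40,0]
    - [-1,0,0,40,0]
    - [-1,0,0,30,0]
    - [-1,0,0,0,0]
    - [-1,0,0,0,0]

```text
t: 11.68
position: [0.6341, 0.2679, 0.4048]
tcp_rot: [-179.9, 0.0, 90.0]
force: [0.4, 0.3, -0.5]
gripper_width: 0.0857
```

```bash
python3 w.py w5; python3 - <<'E'
from h import *
im=cv2.imread('pics/w5.png')
cv2.imwrite('pics/crop5.png',cv2.resize(im[100:340,60:340],None,fx=2.4,fy=2.4,interpolation=cv2.INTER_CUBIC))
d=np.load('pics/w5.npz');W=(d['im'],d['K'],d['d'],d['R'],d['o'])
print(proj(W,[[.6355,.2655,.11],[.6375,.2002,.11],[.639,.1347,.11],[.463,.074,.04]]).round(1).tolist())
E
```

```text
11.725 [0.6342 0.2679 0.4045] [-1.79837155e+02  3.52164874e-02  8.99982267e+01] [ 0.05536077 -0.0748779  -0.01543756] 0.08534649835608203
[[285.7, 200.2], [287.6, 263.4], [288.7, 319.3], [158.5, 323.5]]
```

View pics/crop5.png

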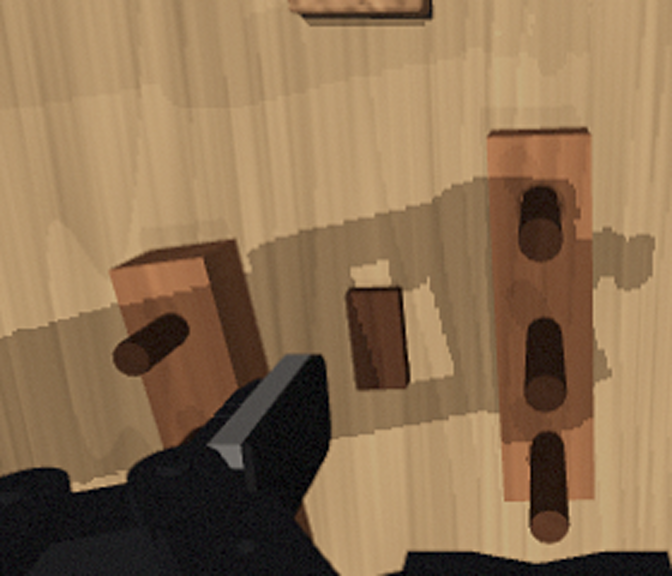

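Loose long tip is at (285,200) in the full frame, against (285.7,200.2) predicted for home: seated. Next, a look over the short rail's hole.

>>> jog_arm:
  series:
    - [-1,-34,-33,0,0]
    - [-1,-34,-33,0,0]
    - [-1,-34,-33,0,0]
    - [-1,-34,-33,0,0]
    - [-1,-35,-36,0,0]
    - [-1,0,0,0,0]
    - [-1,0,0,0,0]

```text
t: 12.6
position: [0.4635, 0.1, 0.4058]
tcp_rot: [-180.0, -0.0, 90.0]
force: [-0.5, -0.4, 0.3]
gripper_width: 0.0855
```

```bash
python3 w.py w6; python3 - <<'E'
from h import *
im=cv2.imread('pics/w6.png')
d=np.load('pics/w6.npz');W=(d['im'],d['K'],d['d'],d['R'],d['o'])
p=proj(W,[[.463,.074,.04]])[0];print(p)
x,y=(p-[25,25]).astype(int)
a=cv2.resize(im[y:y+50,x:x+50],None,fx=7,fy=7,interpolation=cv2.INTER_CUBIC)
im2=cv2.imread('pics/w2.png');b=cv2.resize(im2[250:310,250:310],None,fx=5.83,fy=5.83,interpolation=cv2.INTER_CUBIC)
cv2.imwrite('pics/crop6.png',np.hstack([a,b[:350,:350]]) );print(x,y,b.shape)
E
```

```text
12.65 [0.4637 0.1002 0.4058] [-1.79968040e+02 -1.02801319e-02  9.00172276e+01] [-0.57852201  1.13588739 -0.11655358] 0.08532856772809429
[283.2970825  204.83364398]
258 179 (350, 350, 3)
```

View pics/crop6.png

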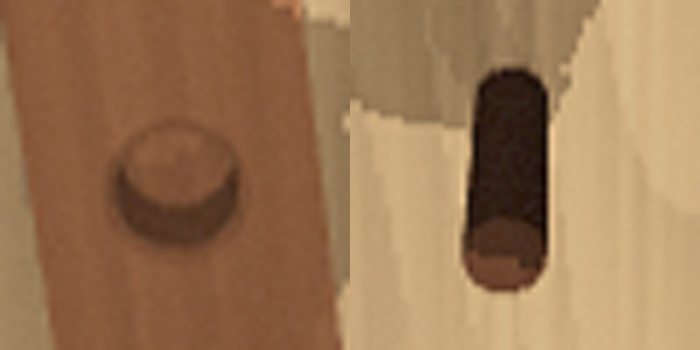

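```bash
python3 - <<'E'
from h import *
L=lambda n:(lambda d:(d['im'],d['K'],d['d'],d['R'],d['o']))(np.load(f'pics/{n}.npz'))
print("hole",onz(L('w6'),[(283.3,205)],.04).round(4),"tip",onz(L('w2'),[(276.6,293.6)],.07).round(4))
E
```

```text
hole [[0.463  0.0738 0.04  ]] tip [[ 0.6063 -0.3082  0.07  ]]
```

>>> jog_arm:
  series:
    - [-1,15,-33,0,0]
    - [-1,16,-46,0,0]
    - [-1,16,-47,0,0]
    - [-1,16,-47,0,0]
    - [-1,16,-47,0,0]
    - [-1,16,-47,0,0]
    - [-1,16,-47,0,0]
    - [-1,16,-47,0,0]
    - [-1,15.5,-47,0,0]
    - [-1,0,0,-20,0]

```text
t: 13.9
position: [0.607, -0.311, 0.3849]
tcp_rot: [179.9, 0.1, 89.9]
force: [0.1, 1.2, -1.3]
gripper_width: 0.0855
```

>>> jog_arm:
  series:
    - [-1,0,0,-25,0]
    - [-1,0,0,-30,0]
    - [-1,0,0,-30,0]
    - [-1,0,0,-30,0]
    - [-1,0,0,-30,0]
    - [-1,0,0,-20,0]
    - [-1,0,0,-10,0]
    - [-1,0,0,0,0]

```text
t: 14.9
position: [0.6061, -0.3079, 0.2104]
tcp_rot: [-179.9, -0.0, 90.0]
force: [-0.2, 0.1, 0.1]
gripper_width: 0.085
```

>>> jog_arm:
  series:
    - [1,0,0,0,0]
    - [1,0,0,0,0]
    - [1,0,0,0,0]
    - [1,0,0,0,0]
    - [1,0,0,0,0]
    - [1,0,0,0,0]
    - [1,0,0,0,0]
    - [1,0,0,0,0]

```text
t: 15.9
position: [0.6057, -0.3082, 0.2116]
tcp_rot: [180.0, 0.0, 90.0]
force: [-1.0, 0.7, 5.7]
gripper_width: 0.0169
```

>>> jog_arm:
  series:
    - [1,0,0,10,0]
    - [1,0,0,20,0]
    - [1,0,0,30,0]
    - [1,0,0,30,0]
    - [1,0,0,30,0]
    - [1,0,0,30,0]
    - [1,-5,12,0,0]
    - [1,-10,30,0,0]
    - [1,-16,42.5,0,0]
    - [1,-16,42.5,0,0]

```text
t: 17.15
position: [0.5575, -0.1793, 0.3599]
tcp_rot: [-179.9, -0.1, 90.0]
force: [0.1, -0.1, -0.2]
gripper_width: 0.0169
```

>>> jog_arm:
  series:
    - [1,-16,42.5,0,0]
    - [1,-16,42.5,0,0]
    - [1,-16,42.5,0,0]
    - [1,-16,42.5,0,0]
    - [1,-16,42.5,0,0]
    - [1,-16,42.5,0,0]
    - [1,0,0,0,0]
    - [1,0,0,-30,0]
    - [1,0,0,-40,0]
    - [1,0,0,0,0]

```text
t: 18.4
position: [0.462, 0.0735, 0.289]
tcp_rot: [-179.6, -0.0, 90.0]
force: [-0.2, 0.3, 0.6]
gripper_width: 0.0169
```

```bash
python3 w.py w7; python3 - <<'E'
from h import *
im=cv2.imread('pics/w7.png')
cv2.imwrite('pics/crop7.png',cv2.resize(im[140:340,205:355],None,fx=2.8,fy=2.8,interpolation=cv2.INTER_CUBIC))
E
```

```text
18.45 [0.4626 0.0735 0.2908] [-1.79844398e+02 -1.20623362e-02  8.99704803e+01] [ 0.38008985 -0.29779991 -0.21031114] 0.01673334308321951
```

View pics/crop7.png

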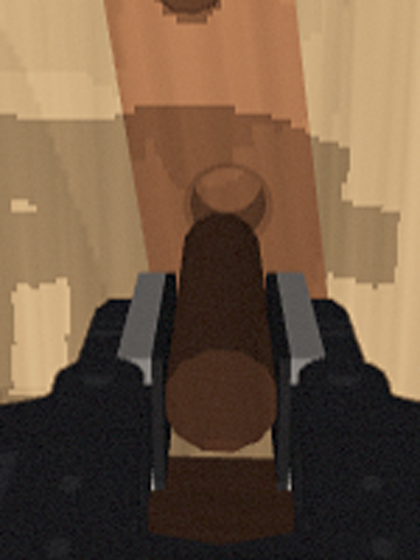

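```bash
python3 - <<'E'
from h import *
L=lambda n:(lambda d:(d['im'],d['K'],d['d'],d['R'],d['o']))(np.load(f'pics/{n}.npz'))
W=L('w7');f=lambda u,v:(205+u/2.8,140+v/2.8)
z=W[4][2];print("cam z",z)
zb=.2908-.211
print("hole far",onz(W,[f(228.5,163)],.04).round(4),"L/R",onz(W,[f(186,203),f(271,203)],.04).round(4).tolist())
print("bottom far",onz(W,[f(221,212)],zb).round(4),"tip",onz(W,[f(221,399)],zb+.07).round(4))
print("tip dia",np.diff(onz(W,[f(166,399),f(276,399)],zb+.07)[:,0]))
E
```

```text
cam z 0.2590109243048803
hole far [[0.4627 0.0847 0.04  ]] L/R [[0.4508, 0.0731, 0.04], [0.4747, 0.0732, 0.04]]
bottom far [[0.4608 0.0829 0.0798]] tip [[0.4611 0.0754 0.1498]]
tip dia [0.01656312]
```

>>> jog_arm:
  series:
    - [1,1.9,0.7,-12,0]
    - [1,0,0,-12,0]
    - [1,0,0,-6,0]
    - [1,0,0,-4,0]
    - [1,0,0,-4,0]
    - [1,0,0,-4,0]
    - [1,0,0,0,0]

```text
t: 19.32
position: [0.4643, 0.0745, 0.2494]
tcp_rot: [-180.0, 0.0, 90.0]
force: [-0.9, -2.7, -0.4]
gripper_width: 0.0168
```

>>> jog_arm:
  series:
    - [1,0,-0.6,-4,0]
    - [1,0,0,-5,0]
    - [1,0,0,-5,0]
    - [1,0,0,-5,0]
    - [1,0,0,0,0]

```text
t: 19.95
position: [0.4642, 0.0739, 0.2293]
tcp_rot: [-179.9, 0.0, 90.0]
force: [-3.5, -3.6, -2.5]
gripper_width: 0.017
```

>>> jog_arm:
  series:
    - [1,-0.4,-0.4,-3,0]
    - [1,0,0,-2,0]
    - [1,0,0,-2,0]
    - [1,0,0,0,0]

```text
t: 20.45
position: [0.464, 0.0736, 0.223]
tcp_rot: [-180.0, 0.0, 90.0]
force: [-3.2, -2.3, -1.4]
gripper_width: 0.0168
```

>>> jog_arm:
  series:
    - [1,0,0,-1.5,0]
    - [1,0,0,-1,0]
    - [1,0,0,0,0]

```text
t: 20.82
position: [0.464, 0.0736, 0.2215]
tcp_rot: [180.0, 0.0, 90.0]
force: [-7.8, -4.5, 12.9]
gripper_width: 0.017
```

Bottomed (12.9 N upward). Release, rise and look.

>>> jog_arm:
  series:
    - [1,0,0,0.7,0]
    - [0.3,0,0,0,0]
    - [0,0,0,0,0]
    - [-1,0,0,0,0]
    - [-1,0,0,0,0]
    - [-1,0,0,0,0]

```text
t: 21.58
position: [0.4642, 0.0736, 0.2214]
tcp_rot: [180.0, -0.0, 90.0]
force: [-0.3, -0.0, -0.2]
gripper_width: 0.0853
```

>>> jog_arm:
  series:
    - [-1,0,0,20,0]
    - [-1,0,0,40,0]
    - [-1,0,0,40,0]
    - [-1,0,0,40,0]
    - [-1,0,0,40,0]
    - [-1,0,0,0,0]
    - [-1,0,0,0,0]

```text
t: 22.45
position: [0.4639, 0.0736, 0.4006]
tcp_rot: [-179.9, -0.0, 90.0]
force: [0.8, 0.2, -0.0]
gripper_width: 0.0854
```

```bash
python3 w.py w8; python3 - <<'E'
from h import *
W=(lambda d:(d['im'],d['K'],d['d'],d['R'],d['o']))(np.load('pics/w8.npz'))
p=proj(W,[[.463,.0738,.08],[.463,.0738,.086]]);print(p)
g=cv2.cvtColor(W[0],cv2.COLOR_BGR2HSV)
x,y=p[0].astype(int)
print(cv2.cvtColor(W[0],cv2.COLOR_BGR2GRAY)[y-36:y+24:2,x-20:x+22:2])
# neighbours heights check from the top camera: long-rail and short-rail region
T=cam("top");cv2.imwrite("pics/top2.png",T[0])
print(proj(T,[[.463,.0738,.08],[.463,.0738,.086],[.6355,.2655,.11]]).round(1).tolist())
E
```

```text
22.5 [0.464  0.0736 0.4003] [-1.79868298e+02 -1.24385043e-02  8.99976967e+01] [-0.43074897  0.64565124 -0.17050552] 0.08568137440465026
[[283.10395312 191.7616061 ]
 [283.08954323 193.07034216]]
[[147 142 138 144 149 149 149 143 141 141 145 144 141 146 137 137 138 142
  141 165 177]
 [148 143 140 140 148 148 147 145 141 140 144 143 144 146 136 134 141 143
  140 159 178]
 [145 143 139 140 150 147 148 146 142 141 143 143 142 145 137 134 139 141
  141 150 178]
 [145 142 141 139 146 148 149 148 141 142 143 145 143 144 139 134 138 143
  140 138 179]
 [145 143 139 138 145 146 148 148 142 139 143 147 143 143 141 136 139 141
  142 138 179]
 [144 143 138 141 142 148 147 146 141 141 139 147 142 142 141 135 135 141
  142 138 180]
 [145 147 140 137 143 147 143 142 137 136 140 146 141 144 143 135 138 141
  142 139 178]
 [144 144 142 137 142 147 137 138 134 131 137 145 144 140 142 137 138 138
  141 139 179]
 [144 145 143 141 142 142 138 138 134 131 131 134 142 139 142 136 135 139
  139 140 174]
 [ 99 102 100  97  90  98  92 139 140 137 133 138 143 142 143 137 134 139
  142 138 158]
 [101 105 106  
[... 1114 characters left out ...]
  97  98  97
   98 102  98]
 [123 101  98 104 103  97  99 105 100 104  98  96  99 102  99  96  99  95
   96  97 100]
 [131  97 101 101 104 100  98 106 102 101 100 100  96 101  99  98  99  98
   96  97  97]
 [130  94  99  99 103 101  97 103 102 101  99  96  97  98  97  96  96  95
   96 101 100]
 [131  98  99 101 102  99  97 100 100 101 102  97  97  99  98  96  95  97
   97  95 101]
 [132  98 100  99 103 105  97  98 105 101 101  97  97  93 100  98  96  97
   95  99 103]
 [130 111  98  99 104  99 100  99 101 100 101  96  96  95  98  95  95  97
   94  96 110]
 [132 120 100  97 103 101  97  96 105  95 102  95  94 105 109 111 112 124
  132 134 131]]
[[266.2, 222.2], [266.1, 221.7], [180.6, 152.7]]
```

>>> jog_arm:
  series:
    - [-1,2,-30,0,0.03]
    - [-1,3,-44,0,0.035]
    - [-1,3,-44,0,0.035]
    - [-1,3,-44,0,0.035]
    - [-1,3,-44,0,0.035]
    - [-1,3,-44,0,0.035]
    - [-1,3,-44,0,0.035]
    - [-1,3,-44,0,0.035]
    - [-1,3,-44,0,0.035]
    - [-1,0,0,0,0]

```text
t: 23.8
position: [0.49, -0.311, 0.3994]
tcp_rot: [-179.9, -0.1, 107.6]
force: [-0.5, 1.2, 0.1]
gripper_width: 0.0854
```

>>> jog_arm:
  series:
    - [-1,0,0,0,0]
    - [-1,0,0,0,0]

```text
t: 24.05
position: [0.4903, -0.3073, 0.4013]
tcp_rot: [-180.0, -0.0, 107.8]
force: [0.7, -0.6, 0.6]
gripper_width: 0.0853
```

```bash
python3 w.py w9; python3 - <<'E'
from h import *
W=(lambda d:(d['im'],d['K'],d['d'],d['R'],d['o']))(np.load('pics/w9.npz'))
print(proj(W,[[.47,-.254,.054],[.49,-.316,.054],[.51,-.378,.054]]).round(1).tolist())
cv2.imwrite('pics/crop9.png',cv2.resize(W[0][110:340,200:370],None,fx=2.6,fy=2.6,interpolation=cv2.INTER_CUBIC))
E
```

```text
24.1 [ 0.4903 -0.3074  0.4015] [-1.79997890e+02 -1.25786103e-02  1.07823205e+02] [ 0.09848891  0.06406618 -0.46615331] 0.08543366163898815
[[280.9, 134.4], [281.1, 194.0], [281.2, 247.7]]
```

View pics/crop9.png

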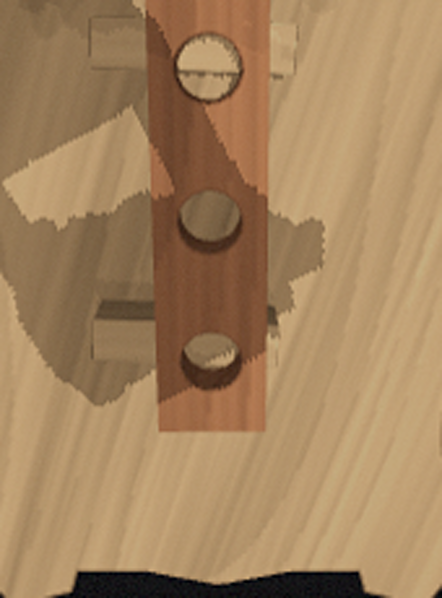

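```bash
python3 - <<'E'
from h import *
W=(lambda d:(d['im'],d['K'],d['d'],d['R'],d['o']))(np.load('pics/w9.npz'))
f=lambda u,v:(200+u/2.6,110+v/2.6)
P=onz(W,[f(209.5,67),f(211,222),f(211.5,361.5)],.054);print(P.round(4).tolist())
print(np.linalg.norm(P[0]-P[1]),np.linalg.norm(P[2]-P[1]),np.degrees(np.arctan2(*(P[0]-P[2])[[1,0]])),P.mean(0))
E=onz(W,[f(149,160),f(264,160),f(158,400),f(267,400)],.054);print(E.round(4).tolist(),(E[0]+E[1])/2,(E[2]+E[3])/2)
E
```

```text
[[0.4701, -0.2554, 0.054], [0.4906, -0.3175, 0.054], [0.5106, -0.3795, 0.054]]
0.06537205744752425 0.06520873951234081 108.10091589982302 [ 0.4904097  -0.31749502  0.054     ]
[[0.4574, -0.2999, 0.054], [0.5037, -0.285, 0.054], [0.493, -0.4055, 0.054], [0.5409, -0.39, 0.054]] [ 0.4805251  -0.29240993  0.054     ] [ 0.51693171 -0.39775761  0.054     ]
```

>>> jog_arm:
  series:
    - [-1,0,-10,-20,0.005]
    - [-1,0,0,-30,0]
    - [-1,0,0,-35,0]
    - [-1,0,0,-35,0]
    - [-1,0,0,-35,0]
    - [-1,0,0,-30,0]
    - [-1,0,0,-15,0]
    - [-1,0,0,-8,0]
    - [-1,0,0,0,0]
  squeeze: 60

```text
t: 25.22
position: [0.4903, -0.3184, 0.1938]
tcp_rot: [180.0, 0.0, 108.1]
force: [-0.1, 0.2, -0.6]
gripper_width: 0.0854
```

>>> jog_arm:
  series:
    - [1,0,0,0,0]
    - [1,0,0,0,0]
    - [1,0,0,0,0]
    - [1,0,0,0,0]
    - [1,0,0,0,0]
    - [1,0,0,0,0]

```text
t: 25.98
position: [0.4903, -0.3186, 0.1943]
tcp_rot: [180.0, 0.1, 108.0]
force: [-0.6, 0.1, 5.8]
gripper_width: 0.0493
```

>>> jog_arm:
  series:
    - [1,0,0,8,0]
    - [1,0,0,15,0]
    - [1,0,0,25,0]
    - [1,0,0,30,0]
    - [1,0,0,30,0]
    - [1,0,0,30,0]
    - [1,0,0,15,0]
    - [1,0,0,7,0]
    - [1,0,0,0,0]

```text
t: 27.1
position: [0.4901, -0.3184, 0.3531]
tcp_rot: [-180.0, -0.0, 108.0]
force: [-0.0, -0.4, -2.1]
gripper_width: 0.0495
```

>>> jog_arm:
  series:
    - [1,3,10,0,-0.0144]
    - [1,8,25,0,-0.03]
    - [1,11,40,0,-0.03]
    - [1,11,40,0,-0.03]
    - [1,11,40,0,-0.03]
    - [1,11,40,0,-0.03]
    - [1,11,40,0,-0.03]
    - [1,11,40,0,-0.03]
    - [1,11,40,0,-0.03]
    - [1,11,40,0,-0.03]

```text
t: 28.35
position: [0.5892, 0.0386, 0.3526]
tcp_rot: [-179.9, -0.0, 91.7]
force: [0.0, 0.3, -1.1]
gripper_width: 0.0492
```

>>> jog_arm:
  series:
    - [1,11,40,0,0]
    - [1,11,40,0,0]
    - [1,11,40,0,0]
    - [1,10,25,0,0]
    - [1,5.5,12,0,0]
    - [1,0,5.9,0,0]
    - [1,0,0,0,0]
    - [1,0,0,0,0]
    - [1,0,0,0,0]

```text
t: 29.48
position: [0.6376, 0.1989, 0.3536]
tcp_rot: [180.0, 0.0, 91.7]
force: [0.3, -0.8, -0.7]
gripper_width: 0.0491
```

>>> jog_arm:
  series:
    - [1,-0.8,0,-10,0]
    - [1,0,0,-15,0]
    - [1,0,0,-15,0]
    - [1,0,0,-10,0]
    - [1,0,0,-8,0]
    - [1,0,0,0,0]
    - [1,0,0,0,0]

```text
t: 30.35
position: [0.6369, 0.1995, 0.2959]
tcp_rot: [179.9, -0.0, 91.8]
force: [-0.7, 0.9, -0.7]
gripper_width: 0.0491
```

```bash
python3 w.py w10; python3 - <<'E'
from h import *
W=(lambda d:(d['im'],d['K'],d['d'],d['R'],d['o']))(np.load('pics/w10.npz'))
g=cv2.cvtColor(W[0],cv2.COLOR_BGR2GRAY)
print("rail top z", .2955-.1943+.054)
for r in range(50,345,6): print(r,''.join("0123456789ABCDEFGHIJKLMNOP"[v//10] for v in g[r,205:362:3]))
E
```

```text
30.4 [0.6369 0.1995 0.296 ] [ 1.79936386e+02 -6.76413836e-03  9.17558768e+01] [ 0.38761918 -0.74293873 -1.5930441 ] 0.04928667329011331
rail top z 0.15519999999999998
50 IIDEDDDDDDCCDDDDDDDDDDEFEEEEEEEFFFFFFFFFFFEEEEFFFFGHH
56 HIFDDDDDDDCCCDDDDDDDDDEFEEEEEEFFFFFEFGFFFFEEEEFFFFHHH
62 HIHDDDDDDCCCDDDDDDDDDDEFEEEEEEFFGFFFFFFFFFEEEFFFFFHHH
68 IIGDDDDDDDCCDDDDDDDDDDEFFEEEEEFFGFFFFFFFFFEEEEFFFFHHJ
74 IIHEDDDDDDCCDDDDDDDDDDEFEEEEEEFFFFFFFFGFFFEEEFFFFFHHJ
80 IIIDDDDDDDDCDDDDDDDDDEEFFFEEEEFFGFFFGFFFFFEEEEFFFFHHJ
86 IIIDDDDDDDCCDDDDDDDC8B966666669CDFFFFFGFFFEEEFFFFEHIJ
92 IIIDDDEDDDDCCDDDDAA55555ADFC755666CCFFFFFEEEEFFFFEHII
98 IIIDEEDDDDDCCDDCA555999AAAA9999BB666CEGFFFEEEFFFFFIJI
104 IIIEDDDDDDDCCDA855A9999AAAA999ABBAA668DFFFEEEFFFFFIJI
110 IIIFDDDDDDCCDCB55AA99994778555ABAAAA66DEFFEEEFFFFFIJI
116 IIIFDDDDDDCCDA569AA9977777888889AAAAF669FFEEEFFFFGIJI
122 IIIHDDDDDDCCCA55BAA9977778888888BAAAF669FEEEEFFFFIJII
128 IIIHDEDDDDDCCA56AA99977777888888AAAAF66DFEEEEFFFFIJIH
134 IIIHEDEDDDDCCB767AA9D877789888899AAA868DFFEEEFFFFIJIH
140 IIIHDDEDEDDCCDB5689DD9A988888DCA999866DFFFEEFFFFFIJIH
146 IIIHDDDDDD
[... 1257 characters left out ...]
DDC6
278 322D842999998888555559A53333359A76666799999AAA234DA32
284 222223299989888856555566665776667665779999AAAA1332222
290 222214279988889866556666666666666666689A99AAAA1333122
296 2222242599888899966666667666766666669999999AA91332222
302 2132332199999999A9966666766666666699AAAAAAABA91422222
308 32322222AA9A9AAAAAAA9996676666799ABBAAAAAABBB82222212
314 2322222F9A9AAAAAAAAAAAAAAAAAAAAAABABAAAAAABBBC1222222
320 2222222I9AAAAAAAAAAAABAAAAAAAAAABBBAAAAAAABBBE5222322
326 32222239AAAAAAAAAAAAAAAAAAAAAAABABBAAAAAAABBBD2222232
332 21322222422222322221247AAAAAAA95222223122233232222232
338 33222222222222222222232212221211222232222223222322224
344 22223233322222322223222222223322222222223232233222222
```

```bash
python3 - <<'E'
from h import *
W=(lambda d:(d['im'],d['K'],d['d'],d['R'],d['o']))(np.load('pics/w10.npz'))
g=cv2.cvtColor(W[0],cv2.COLOR_BGR2GRAY)
for r in range(100,150,3): print(r,' '.join(f"{v//10:2d}" for v in g[r,258:312:2]))
z=.155
H=onz(W,[(284,122.5),(285,282)],z);print("holes",H.round(4).tolist(),np.linalg.norm(H[0]-H[1]))
print("dia",np.diff(onz(W,[(245,122.5),(322.5,122.5)],z)[:,0]),np.diff(onz(W,[(284,161),(284,84)],z)[:,1]))
print("tip",onz(W,[(282.5,125.5)],.11).round(4))
print("edges row100/240",onz(W,[(215,110),(354,110),(222,236),(346,236)],z).round(4).tolist())
E
```

```text
100  5  5  7  9  9  9  9  9 10 10 10 10 10  9  9  9  9  9  9 10 11 11 10  9  6  6  6
103  5 10  9  9  9  9  9  9 10 10 10 10 10  9  9  9  9  9  9 10 11 11 10 10 10  6  5
106 10 10  9  9  9  9  9  9 10 10 10  7  5  6  8  9  9  9  9 10 11 11 10 10 10 10  6
109 10  9  9  9  9  9  9  9  5  4  7  7  8  9  6  5  5  6 10 10 11 11 10 10 10 10 10
112 10 10  9  9  9  9  8  7  7  7  7  7  8  8  8  8  8  8  8  9 11 11 11 10 10 10 10
115 10 10  9  9  9  7  7  7  7  7  7  7  8  8  8  8  8  8  8  5  8 11 10 10 10 10 10
118 10 10  9  9  9  7  7  7  7  7  7  7  8  8  8  8  8  8  8  8  8 11 10 10 10 10 10
121 10 10  9  9  8  7  7  7  7  7  7  7  8  8  8  8  8  8  8  8  8 11 10 10 10  9 10
124  9 10  9  9  7  7  7  7  7  7  7  8  8  8  8  8  8  8  8  8  8 10 10 10 10  9 10
127 10  9  9  9  8  7  7  7  7  7  7  8  8  8  8  8  8  8  8  8  8  9 10 10 10 10 10
130 10 10  9  9  9  7  7  7  7  7  8  8  8  8  8  8  8  8  8  8  8 10 10 10 10 10 10
133 10 10  9 11 13  8  7  7  7  8  7  8  8  8  8  8  8  8  8  8  9  9 10 10 10 10 10
136 10 10  9 13 13  8  8  7  7  7  7  8  8  8  8  8  8  8  8  9 10  9  9  9  9 10 10
139 10 12 11 13 13  8  9  9  8  8  7  8  8  8  8  8  8 12  9 10 10 10  9  9  9  9  9
142  9 14 13 13 13 14  9 10 10  9  9  9  9  8  8 10 11 14 14  9 10  9  9  9  9  9  6
145  6 13 13 13 13 14 14 14 10 10 10 10 10  9 11 13 14 14 14  9 10  9  9  9  8  6  6
148  6  6  7 13 13 14 14 14 14 14  9 15 14 14 13 13 14 14 14  9 10  9  9  7  7  6  7
holes [[0.635, 0.2662, 0.155], [0.6375, 0.2006, 0.155]] 0.0656996582861408
dia [0.02858696] [0.02749767]
tip [[0.6344 0.2652 0.11  ]]
edges row100/240 [[0.6097, 0.2699, 0.155], [0.6605, 0.2715, 0.155], [0.6111, 0.2208, 0.155], [0.6618, 0.2223, 0.155]]
```

>>> jog_arm:
  series:
    - [1,-0.3,-0.5,-4,0]
    - [1,0,0,-4,0]
    - [1,0,0,-2,0]
    - [1,0,0,0,0]
    - [1,0,0,0,0]
    - [1,0,0,0,0]
    - [1,0,0,0,0]

```text
t: 31.28
position: [0.6365, 0.199, 0.2855]
tcp_rot: [180.0, -0.0, 91.8]
force: [-0.4, -0.0, -1.1]
gripper_width: 0.049
```

```bash
python3 w.py w11; python3 - <<'E'
from h import *
W=(lambda d:(d['im'],d['K'],d['d'],d['R'],d['o']))(np.load('pics/w11.npz'))
g=cv2.cvtColor(W[0],cv2.COLOR_BGR2GRAY)
for r in range(80,166,4): print(r,''.join("0123456789ABCDEFGHIJKLMNOP"[v//10] for v in g[r,236:330:2]))
S=cam("scene");T=cam("top")
# rail-top level & spindle tips in the fixed views: expected vs dark/wood columns
gs=cv2.cvtColor(S[0],cv2.COLOR_BGR2GRAY)
P=[[.6345,.2655,.145],[.637,.2005,.145],[.639,.135,.145],[.6375,.2005,.11],[.463,.0738,.08]]
ps=proj(S,P);pt=proj(T,P);print(ps.round(1).tolist(),pt.round(1).tolist())
x0,y0=350,165
for r in range(170,262,3): print(r,''.join("0123456789ABCDEFGHIJKLMNOP"[v//10] for v in gs[r,325:430:2]))
E
```

```text
31.325 [0.6365 0.199  0.2855] [ 1.79992853e+02 -1.46919342e-03  9.17517521e+01] [-0.04351728 -0.71093032 -2.20678471] 0.04880897683088438
80 CCCDDDDDCDDDDDDDEEFFFFFEEEEEEFFFFEFFFFFFGFFFFFE
84 CCCDDDDDDDDDDDEEBB8889776888889CEFFFFFFFFFFFFFF
88 CCDDDDDDDDDDC7A86555555555667666BBCDFFFFFFGFFFE
92 CCCDDDDDDDAA85555555689AA8764566666ACCFFFFFFFFE
96 CCCDDDDDAA555555999AAAAAA99998AA5666669DGFFFFFE
100 CCCDDDD7A5565799999AAAAAA999989AAA96666DCGFFFFF
104 CCCDDCA84556A999999AA9655579999AABAA8666ACEFFFE
108 CCCDDA95659A9999997777778885558AABAAAA666ACFFFE
112 CCCCAA5557AAA9998777777788898895ABAAAA8666DCFFE
116 CCCDA7556AAA999977777788888888888BAAA9A66689FFE
120 CCCCB5668AAAA99877777778888888888AAAAAA96669FFE
124 CCCBB565AAAAA99777777778888888888AAAA9AA6669DFE
128 CCCDA6668A9AA99D77777778888888888AAAAAB9666AFFE
132 CCCCB9565A9A99DD77777778888888889BAA9AB6669DFFE
136 DCCDCB5667AABDDD8877777888888889A99A9A96679EFEE
140 CCCCDCB6668AEDDD89A998888888CDC9999998676CDFFFE
144 DCCCDDBB5666EDDDEBCAAAAA998DEEE9A9997676DDFFFFE
148 CCCCDDDCB96668DDEEEEEAAEEDDDEEEAA97777AAEEFFFFF
152 CCCCCDDDDB776666CDEEEEFEDDD
[... 1436 characters left out ...]
7535
227 AAAAAA9955656766666666666665437825FFF3344DF83536GFFFF
230 999AAAAAB5666666566665AFFC3434FFFFFFE3444DEEFFEEEEFFF
233 AAAAA7554456666668HFFEEEF53449FFFB7754446AAFEEEEFFGGF
236 AAAA64565566644443FFFEEEF34447767AA9444467AABFEEEFGGH
239 BBBBB436665443444FFGGGFFB44446777B7644446777BBEHGGGGF
242 AAAGGH84435F84443AAB766753444777767AA6567778BA6EFGGGF
245 GGGFFEFFFA99744437877777344467777776677CB866667FEGFFF
248 EFFFFFEEEG9744445787777774357767777BA666666666BFFFFFG
251 FEEEFC7777774444777777777777777776666666666666FFFFFFF
254 EFFG68888887444477767777877776666666666666667AFEFFFFF
257 AABA6688888876677888777766666666666666667BFFFFFFFFFFF
260 AAAA666788877888787666666666666666667BEEEEEEFEEFFFFFG
```

```bash
python3 -c "
from h import *
W=(lambda d:(d['im'],d['K'],d['d'],d['R'],d['o']))(np.load('pics/w11.npz'))
print(onz(W,[(283.5,122)],.145),onz(W,[(283.5,124.5)],.11))
s=arm.state();print(s['t'],s['position'],s['force'],np.abs(s['qd']).max())
print(arm.close_job())"
```

```text
[[0.63434407 0.26586904 0.145     ]] [[0.63438062 0.2651466  0.11      ]]
31.425 [0.63653233 0.19897564 0.28545907] [ 0.91571931  0.26287695 -1.40084531] 0.1251270165374969
the job is handed in; nothing more can be done
None
```

Both loose spindles are standing in the rails of their own length. The top rail went over the board and is held over the long spindles. I handed the job in at about 31.4 s; no verdict is reported.

**Long spindle:** after release, the wrist camera saw its tip at (285,200), against (285.7,200.2) predicted for fully home.

**Short spindle:** it bottomed with about 13 N upward, at the tool height expected for home. Its tip was within about 1 px of the home position. The image alone could not rule out a few millimetres short, so I relied on the force and height.

**Top rail:** the tool was level and still (force reading about -1.4 N in z, so no upward contact).
- **Height:** the underside should be about 11 mm above the tips. I worked that out from the tool height and the rail's starting height, not from a direct view.
- **+y hole:** in the final pose its centre was within about 1 mm of the loose spindle's tip.
- **Middle hole:** within about 1 mm of its spindle in the check made 10 mm higher.
- **-y hole:** the gripper hid it, so its position follows from the other two.

**Disagreements:**
- **Camera views:** the two fixed cameras and the wrist camera differed by 2–4 mm on some points, so I used the wrist camera for the fits.
- **Picture limit:** all 12 allowed pictures were used before the final pose, so the last checks used printed pixel values instead.
- **Bystanders:** I did not re-measure the small things around the work at the end. None of the planned paths came near them.

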